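# Eject the plug from the sleeve press

### The arm

A 6-joint arm with a two-finger parallel gripper is mounted at the origin on a cart in front of the work surface, level with it; the furniture and walls round the work are solid. World frame = base frame: x ahead of the robot, y to its left, z up, the work surface at z = 0. Lengths are in mm, angles in rad, forces in N, time in s.
With the tool pointing down it reaches from about 350 to 875 mm from the base axis. Payload 4.2 kg.
Tool frame: the origin (TCP) lies between the finger pads; the fingertips stand 19 mm ahead of it and the grasp point (between the pads) is the TCP; y points along the fingers, z is the direction in which the jaws open and shut, and the axes are right-handed (so a half turn about y gives the same grasp; the last joint's range is limited). The gripper opens to 85 mm and grips with 20 to 120 N. Pads are 22 mm wide; open, the fingers measure 114 mm over their backs; the gripper's body (76 mm by 85 mm) begins 54 mm behind the grasp point. The pads swing forward as they close: fully open they stand 13 mm farther back than shut.
Start: joints at [1.564, 0.385, 0.008, 0, -1.194, -0.259], TCP at [164.144, 603.039, 250.312] pointing down, gripper open.
Joint ranges: [-3.14, 3.14], [-1.21, 2.06], [-1.07, 1.41], [-3.16, 2.05], [-2.99, -0.16], [-3.1, 3.1]. Speed limits (rad/s): [2.79, 2.79, 3.14, 3.14, 3.14, 3.14].

### API

Orientations are given as a unit quaternion [x, y, z, w].
In Python, from bench import arm gives the robot as it stands.
- The arm moves only by the shell command python3 -m inch 'ROWS'. ROWS is JSON, a list of rows, each a list of 7 numbers: the opening, from 0 (shut) to 1 (fully open), then the shift along the tool's x, y, z in cm, then the turn, a rotation vector about the tool's x, y, z in degrees. A call has 1 to 20 rows; each row is the pose to reach, as a shift and turn from the pose commanded when the call began, along the tool's axes at that moment; what a row does not reach only later rows make up. A row lasts 1/12 s, in which the tool goes at most 41.7 mm and 7.16 degrees, less where a joint would pass 70% of its speed; a pose out of reach is approached as far as the arm can. A call with a gripper value outside its range is refused whole. The fingers move at their own pace and stop on an object; the grip force is fixed at half the most. Time passes only in rows, so rows that repeat a pose let the fingers close. It gives the time, the measured TCP pose, the force and the opening at its end, in the units of the state.
- arm.read_state(): the state, without advancing time (a new reading comes with each control period).
- arm.get_image(name): name is "side" or "top" or "wrist"; returns the picture (420x560x3 uint8, red, green, blue); there is no depth.
- arm.camera_params(name): a dict with "fx", "fy", "cx", "cy" (pixels), "D" ([k1, k2, p1, p2, k3] as OpenCV has them; the pictures are not rectified), "rvec" (rotation vector, rad) and "tvec" (3), from world to camera coordinates, as OpenCV has them. Camera axes: x right, y down, z forward; pixel columns grow to the right and rows downward; lengths in mm; the calibration is good to about 2 mm. A picture is of the moment at which its call begins: read the wrist's pose just before it. camera_params takes no time and is no camera call; for the wrist camera it gives the pose at the moment of the call.
- arm.job_done(): hands the job in, once; it reports no verdict.
Trained networks look in the newest picture that a camera, given by its name, has taken for a name from the list of things; names that differ only in an ending like _2 or _b are one class to them, and where a whole thing is asked for, a point or a joint stands for the part that bears it (a point fixed in the world has none). Each returns a list of dicts, best first, with "conf" (0 to 1); they miss things now and then, are a little off and sometimes report something else, mostly with a low value. They report only what shows in the picture. A call takes as long as a camera call.
- arm.masks_of(label, camera): "mask" (420x560 bool, what is visible of it) and "extent" ([left, top, width, height] in pixels, round what is visible of it).
The state is a dict: "clock": time; "joints": joint angles; "joint_vel": joint speeds; "joint_efforts": joint torques, N m; "position": TCP position; "ee_rot": TCP orientation; "contact_force": force on the tool from outside, world axes, zero at the start; "wrist_torque": the same for the moment, N m; "gripper_width": finger opening in mm.
Only numpy, scipy, OpenCV 4.12 (cv2) and the standard library are available. Lean on these libraries where they do the work, as an engineer would, in place of code of your own. Each camera call takes 0.05 s, during which the arm holds its last target.

### The job

The wooden plug is still seated in the sleeve of the small bench press. Take the slim ejector rod out of its wooden block (not the broad-footed tamper with the same handle) and push it down through the sleeve until its collar rests on the sleeve's rim, so that the plug is driven out below and drops into the dish. Let go and leave the rod standing in the sleeve, with the plug in the dish under the press.

Things in the scene. Friction and masses are not known exactly. Their poses are not given: they have to be found in the camera images.
- press: Bench press fixed to the counter: grey base 110 x 160 x 10 mm, columns at y = +-60 mm, bridge 66 x 150 mm at height 80-92 mm, on it an upright steel sleeve 50 mm wide outside. Bore 35 mm wide, vertical, from the sleeve's rim (height 130 mm) down to 80 mm, where two spring catches hold the plug until pushed with about 3-8 N. Origin: on the bore axis at counter height; z up.
- plug: Pale wooden cylinder 30 mm wide, 22 mm high, 40 g, seated at the bottom of the bore: top 102 mm above the counter, 28 mm below the sleeve's rim. It falls free once its top has been pushed down to about 70 mm. Origin: centre of its underside; z along its axis.
- rod: Ejector rod, upright, 180 g. Heights from its lower end: steel shank 16 mm wide, 0-72 mm; collar 46 mm wide, 72-80; wooden handle 24 mm wide, 80-130; knob 29 mm wide, 130-144. It stands in a through hole of a fixed dark block 76 x 76 x 80 mm, collar on its top, lower end 8 mm above the counter. Collar on the sleeve's rim: lower end at 58 mm. Origin: centre of lower end; z up the rod.
- dish: White porcelain dish, 66 mm across, 20 mm high, floor 6 mm thick, loose on the press's base plate (10 mm above the counter) under the bore. Origin: centre of its underside; z up.

How it is judged (in metres and radians):
On the way, in this order (a step that is already met when the one before it is completed fails the run):
1. the rod's lower end is in the sleeve while the plug is still in the bore (horizontal distance between rod and press below 0.015 m and z of rod in the frame of press below 0.126 m and z of plug in the frame of press above 0.062 m and horizontal distance between plug and press below 0.01 m), for 0.02 s.
2. the plug has been driven out below the bridge with the rod through the bore (horizontal distance between rod and press below 0.015 m and z of rod in the frame of press below 0.08 m and z of plug in the frame of press below 0.045 m), for 0.02 s.
At the end, for the whole second after the job is handed in: Plug at rest in the dish (within 35 mm of its centre and above its underside); dish upright under the press, within 30 mm of the bore axis; rod released and still, standing in the sleeve upright within 10 degrees, within 15 mm of the axis, collar within 10 mm of the rim (horizontal distance between plug and dish below 0.035 m and z of plug in the frame of dish below 0.035 m and horizontal distance between dish and press below 0.03 m and angle between each of dish, rod's own z axis and vertical below 0.17 rad and horizontal distance between rod and press below 0.015 m and z of rod in the frame of press below 0.068 m and linear speed of each of plug, rod below 0.02 m/s); the robot touches nothing.
It also fails if it takes over 40 s, if anything falls off the work surface, if the arm or the gripper's body presses on something with over 40 N, if the wrist force passes 120 N, or if a joint passes its speed limit or range.

## Working session

There is one attempt and no reset: what is moved stays moved. The work goes in short steps, Python scripts to look and compute and a shell command to move; the robot and the scene stay as the last step left them, time stands still between calls to the robot, and variables do not carry over. Pictures are saved under pics/ and viewed, and the job is handed in when it is done.

```bash
mkdir -p pics; ls
python3 - <<'E'
from bench import arm
import cv2
print(arm.read_state())
for n in ("side","top"):
    im=arm.get_image(n); cv2.imwrite(f"pics/{n}0.png",im[:,:,::-1]); 
    p=arm.camera_params(n); print(n,p)
    for l in ("press","plug","rod","dish"):
        for d in arm.masks_of(l,n)[:3]: print(n,l,round(d["conf"],2),d["extent"])
E
```

```text
pics
{'clock': 0.0, 'joints': array([ 1.56361251e+00,  3.85571889e-01,  6.62356106e-03, -5.32265040e-04,
       -1.19399023e+00, -2.58625867e-01]), 'joint_vel': array([-0.00066102, -0.00116836,  0.00022418,  0.00068473,  0.00048999,
       -0.00088524]), 'joint_efforts': array([-2.49524428e-04, -3.92289662e+01,  1.88400346e+01,  4.18611869e+00,
       -4.58105715e-03, -1.13521079e-05]), 'position': array([163.99474818, 602.5367577 , 249.20645681]), 'ee_rot': array([-0.09369169, -0.70008794,  0.70163463,  0.09384881]), 'contact_force': array([-0.03125129, -0.94017385,  0.69083225]), 'wrist_torque': array([-0.00775432, -0.01308546, -0.03384171]), 'gripper_width': 85.1511764886594}
side {'fx': 448.2500420644005, 'fy': 448.2500420644005, 'cx': 280.0140097220183, 'cy': 212.95926870424393, 'D': array([0.02712496, 0.        , 0.        , 0.        , 0.        ]), 'rvec': array([ 2.02468121, -0.58061637,  0.31856185]), 'tvec': array([-454.00402881,  197.79653024,  820.05284877])}
side press 0.95 [260.7, 167.7, 76.0, 71.5]
side rod 0.91 [199.4, 146.8, 16.5, 31.5]
side dish 0.28 [199.5, 146.3, 18.7, 29.3]
top {'fx': 392.4386346962956, 'fy': 392.4386346962956, 'cx': 281.35452709494183, 'cy': 207.635391825293, 'D': array([-0.11378642,  0.        ,  0.        ,  0.        ,  0.        ]), 'rvec': array([ 2.1355816 , -2.08917134,  0.19411487]), 'tvec': array([-12.87033585, 529.66017055, 870.52700006])}
top press 0.67 [233.5, 148.6, 76.4, 66.6]
top plug 0.49 [261.6, 161.0, 12.1, 16.6]
top rod 0.77 [149.7, 215.8, 26.2, 25.3]
top dish 0.55 [267.8, 183.0, 19.7, 13.2]
```

View pics/side0.png

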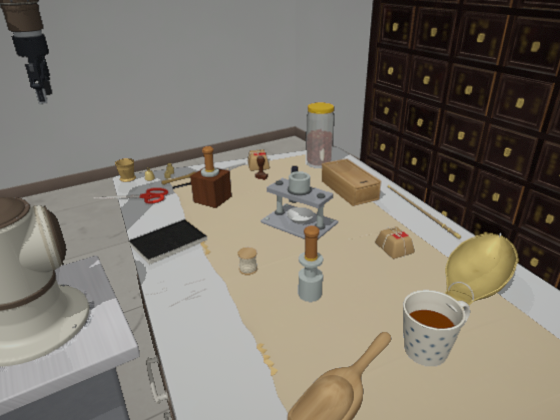

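View pics/top0.png

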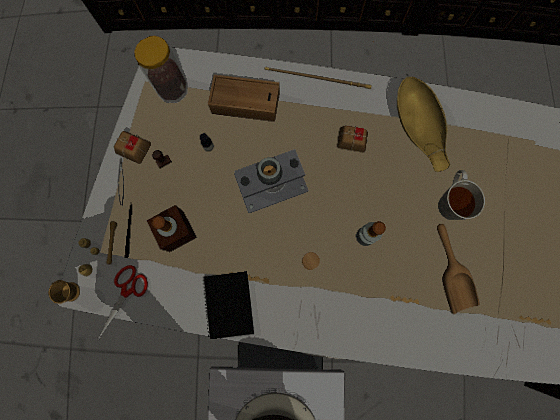

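The side view shows the rod in its dark block (knob at about 208,152), the press with its sleeve at (299,182), and the tamper standing free at (311,260). The top view agrees: block at (171,228), sleeve at (269,168), tamper at (371,232). I'll zoom in for exact pixels.

Run:
```python
import cv2,numpy as np
s=cv2.imread("pics/side0.png");t=cv2.imread("pics/top0.png")
def crop(im,x,y,w,h,k): 
    return cv2.resize(np.clip(im[y:y+h,x:x+w].astype(float)*1.6,0,255).astype(np.uint8),None,fx=k,fy=k,interpolation=cv2.INTER_CUBIC)
a=crop(s,185,140,50,70,8);b=crop(s,260,160,80,70,8)
c=crop(t,140,195,60,60,8);d=crop(t,230,145,80,70,8)
def save(n,l,r):
    h=max(l.shape[0],r.shape[0]);o=np.zeros((h,l.shape[1]+r.shape[1]+5,3),np.uint8);o[:l.shape[0],:l.shape[1]]=l;o[:r.shape[0],-r.shape[1]:]=r
    o=o[:, :]; 
    cv2.imwrite(n,cv2.resize(o,None,fx=.7,fy=.7))
    print(o.shape)
save("pics/zs.png",a,b);save("pics/zt.png",c,d)
```

```text
(560, 1045, 3)
(560, 1125, 3)
```

View pics/zs.png

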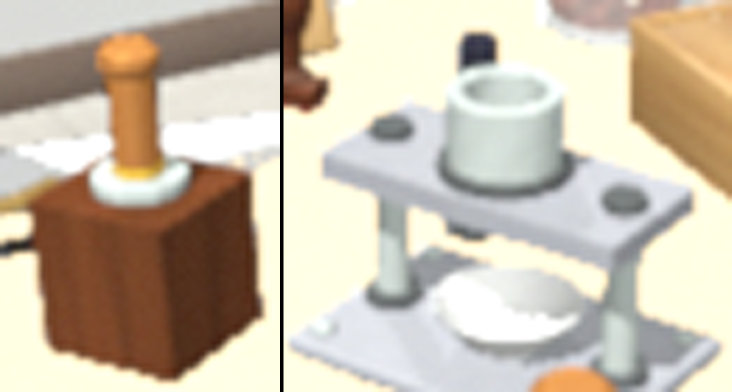

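View pics/zt.png

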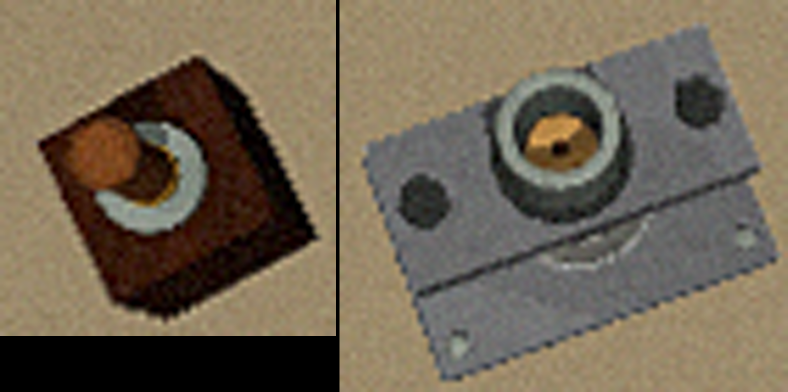

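In the zooms the side view puts the collar's top at about (210,171.8) and the sleeve rim centre at (299.4,176.3). The top view has the collar at (167,226.8), the knob top at (158.2,221.8) and the rim centre at (269,167.9). Next I'll turn these into positions using the known heights.

```bash
cat > h.py <<'E'
from bench import arm
import cv2,numpy as np
from scipy.spatial.transform import Rotation as R
def onz(cam,uv,z,p=None):
    p=p or arm.camera_params(cam)
    K=np.array([[p["fx"],0,p["cx"]],[0,p["fy"],p["cy"]],[0,0,1]])
    q=cv2.undistortPoints(np.array([[uv]],float),K,p["D"]).ravel()
    Rm=cv2.Rodrigues(p["rvec"])[0]; c=-Rm.T@p["tvec"]; d=Rm.T@np.array([q[0],q[1],1])
    return c+d*(z-c[2])/d[2]
def proj(cam,X,p=None):
    p=p or arm.camera_params(cam)
    K=np.array([[p["fx"],0,p["cx"]],[0,p["fy"],p["cy"]],[0,0,1]])
    return cv2.projectPoints(np.array(X,float).reshape(-1,3),p["rvec"],p["tvec"],K,p["D"])[0].reshape(-1,2)
E
python3 - <<'E'
from h import *
np.set_printoptions(precision=1,suppress=True)
for n,cam,uv,z in [("collar","side",(210,171.8),88),("collar","top",(167,226.8),88),("knob","side",(208.2,147.6),152),("knob","top",(158.2,221.8),152),("rim","side",(299.4,176.3),130),("rim","top",(269,167.9),130)]:
    print(n,cam,onz(cam,uv,z))
s=arm.read_state(); print(R.from_quat(s["ee_rot"]).as_matrix())
E
```

```text
collar side [470.1 244.1  88. ]
collar top [473.  256.3  88. ]
knob side [474.3 250.4 152. ]
knob top [474.1 256.1 152. ]
rim side [599.6  19.5 130. ]
rim top [602.7  26.8 130. ]
[[-1.  -0.  -0.3]
 [ 0.3 -0.  -1. ]
 [ 0.  -1.   0. ]]
```

```bash
cat >> h.py <<'E'
def shift(target, s=None):
    s=s or arm.read_state(); Rm=R.from_quat(s["ee_rot"]).as_matrix()
    return Rm.T@(np.array(target)-s["position"])/10
E
python3 - <<'E'
from h import *
print(shift([474,256,260]), shift([474,256,260])/10)
E
```

```text
[-39.01580712  -0.97241266  25.34149518] [-3.90158071 -0.09724127  2.53414952]
```

```bash
python3 -m inch '[[1,-4,0,2.5,0,0,0],[1,-10,-0.5,6.5,0,0,0],[1,-39,-1,25.3,0,0,0],[1,-39,-1,25.3,0,0,0],[1,-39,-1,25.3,0,0,0],[1,-39,-1,25.3,0,0,0],[1,-39,-1,25.3,0,0,0],[1,-39,-1,25.3,0,0,0],[1,-39,-1,25.3,0,0,0],[1,-39,-1,25.3,0,0,0],[1,-39,-1,25.3,0,0,0],[1,-39,-1,25.3,0,0,0],[1,-39,-1,25.3,0,0,0],[1,-39,-1,25.3,0,0,0],[1,-39,-1,25.3,0,0,0],[1,-39,-1,25.3,0,0,0],[1,-39,-1,25.3,0,0,0]]'
python3 - <<'E'
from h import *
np.set_printoptions(precision=2,suppress=True)
s=arm.read_state(); p=arm.camera_params("wrist"); im=arm.get_image("wrist"); cv2.imwrite("pics/w1.png",im[:,:,::-1])
print(s["clock"],s["position"],s["joints"],R.from_quat(s["ee_rot"]).as_matrix())
np.save("w1.npy",p,allow_pickle=True)
print(p, proj("wrist",[[474,256,152],[474,256,88],[602.7,26.8,130]],p))
for l in ("rod","press"):
    for d in arm.masks_of(l,"wrist")[:3]: print(l,round(d["conf"],2),d["extent"])
E
```

```text
clock: 1.92
position: [473.3, 257.6, 260.4]
ee_rot: [0.093, 0.701, -0.701, -0.093]
contact_force: [0.0, 0.1, 0.1]
gripper_width: 85.2
1.9167 [473.25 257.59 260.38] [ 0.8   0.23 -0.19 -0.   -1.15  0.51] [[-0.97  0.   -0.26]
 [ 0.26  0.   -0.97]
 [-0.   -1.   -0.  ]]
{'fx': 370.1093782117996, 'fy': 370.1093782117996, 'cx': 275.12075919961205, 'cy': 210.13382405428925, 'D': array([-0.08,  0.  ,  0.  ,  0.  ,  0.  ]), 'rvec': array([-1.79,  2.34,  0.34]), 'tvec': array([373.92, 335.9 , 496.57])} [[280.09 214.76]
 [279.16 191.91]
 [570.14 -67.25]]
rod 0.72 [249.5, 164.0, 55.3, 68.0]
press 0.74 [383.7, 2.1, 161.0, 75.0]
```

View pics/w1.png

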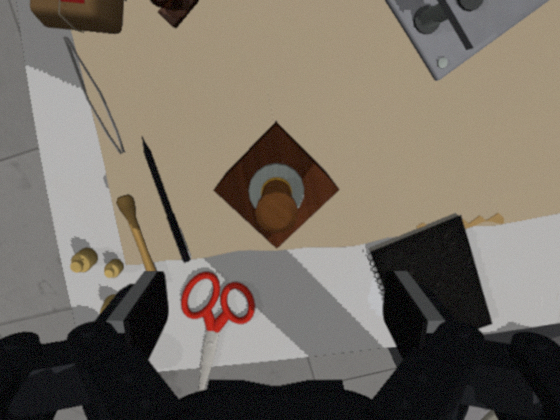

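The wrist view shows the block as a diamond, with the knob at about (276,212) and the collar at about (276,189). That's 3–4 px from the prediction, so the position is confirmed. I'll refine it.

Run:
```python
from h import *
np.set_printoptions(precision=2,suppress=True)
p=np.load("w1.npy",allow_pickle=True).item()
print(onz("w",(276,212),152,p),onz("w",(276,189),88,p))
k=onz("w",(276,189.5),88,p)
for z in (180,115): print(shift([k[0],k[1],z]))
```

```text
[476.51 258.09 152.  ] [477.03 257.86  88.  ]
[-0.28  8.04 -0.15]
[-0.28 14.54 -0.15]
```

```bash
python3 -m inch '[[1,-0.2,4,-0.1,0,0,0],[1,-0.2,8,-0.1,0,0,0],[1,-0.2,11.5,-0.1,0,0,0],[1,-0.2,14,-0.1,0,0,0],[1,-0.2,14.5,-0.1,0,0,0],[1,-0.2,14.5,-0.1,0,0,0],[0,-0.2,14.5,-0.1,0,0,0],[0,-0.2,14.5,-0.1,0,0,0],[0,-0.2,14.5,-0.1,0,0,0],[0,-0.2,14.5,-0.1,0,0,0],[0,-0.2,14.5,-0.1,0,0,0],[0,-0.2,14.5,-0.1,0,0,0],[0,-0.2,14.5,-0.1,0,0,0],[0,-0.2,14.5,-0.1,0,0,0]]'
python3 - <<'E'
from h import *
im=arm.get_image("wrist"); cv2.imwrite("pics/w2.png",im[:,:,::-1])
E
```

```text
clock: 3.23
position: [476.4, 256.8, 116.3]
ee_rot: [0.094, 0.701, -0.701, -0.093]
contact_force: [-1.5, -1.8, 6.0]
gripper_width: 23.0
```

View pics/w2.png

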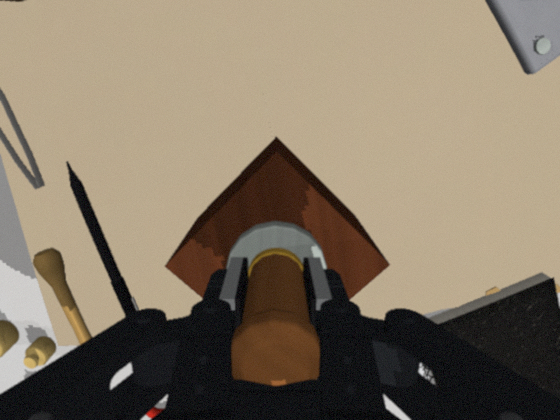

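The jaws hold the handle centrally at 23 mm, just above the collar. Now I'll lift it straight out.

```bash
python3 -m inch '[[0,0,-2,0,0,0,0],[0,0,-5,0,0,0,0],[0,0,-8.5,0,0,0,0],[0,0,-12,0,0,0,0],[0,0,-15,0,0,0,0],[0,0,-17,0,0,0,0],[0,0,-17,0,0,0,0],[0,0,-17,0,0,0,0]]'
python3 - <<'E'
from h import *
np.set_printoptions(precision=2,suppress=True)
s=arm.read_state();print(s["position"],s["joints"],s["contact_force"],s["gripper_width"])
print(shift([602,27,285]))
for n in ("side","top"):
  im=arm.get_image(n); cv2.imwrite(f"pics/{n}3.png",im[:,:,::-1])
  for d in arm.masks_of("rod",n)[:2]: print(n,round(d["conf"],2),d["extent"])
E
```

```text
clock: 3.95
position: [475.9, 257.1, 285.3]
ee_rot: [0.094, 0.701, -0.7, -0.094]
contact_force: [-0.4, -0.1, -2.9]
gripper_width: 23.4
[475.91 257.13 285.33] [ 0.79  0.22 -0.14 -0.   -1.21  0.51] [-0.37 -0.07 -2.91] 23.40613952160666
[-18.22  -0.01  18.89]
side 0.93 [193.6, 79.5, 17.5, 61.2]
top 0.62 [129.5, 214.6, 28.2, 12.6]
```

View pics/side3.png

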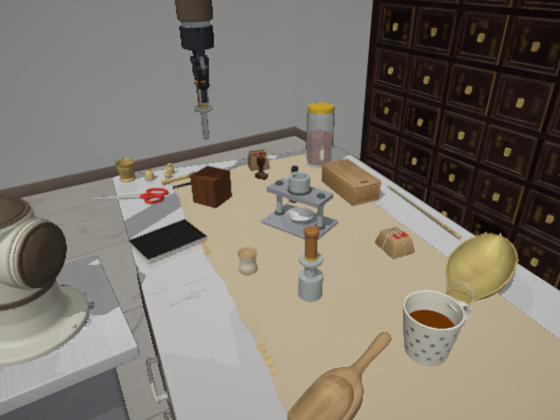

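The side view shows the rod free of the block and upright, tip at (206,138). Next I'll carry it over the press.

```bash
python3 -m inch '[[0,-1.5,0,1.6,0,0,0],[0,-4,0,4.1,0,0,0],[0,-6.5,0,6.7,0,0,0],[0,-9,0,9.3,0,0,0],[0,-11.5,0,11.9,0,0,0],[0,-14,0,14.5,0,0,0],[0,-16.2,0,16.8,0,0,0],[0,-17.6,0,18.2,0,0,0],[0,-18.2,0,18.9,0,0,0],[0,-18.2,0,18.9,0,0,0],[0,-18.2,0,18.9,0,0,0],[0,-18.2,0,18.9,0,0,0]]'
python3 - <<'E'
from h import *
np.set_printoptions(precision=2,suppress=True)
s=arm.read_state(); print(s["position"],s["gripper_width"])
for n in ("side","top","wrist"):
  p=arm.camera_params(n); im=arm.get_image(n); cv2.imwrite(f"pics/{n}4.png",im[:,:,::-1])
  if n=="wrist": np.save("w4.npy",p,allow_pickle=True)
  X=s["position"]
  print(n,proj(n,[[602,26.5,130],[X[0],X[1],177]],p))
E
python3 - <<'E'
import cv2,numpy as np
a=cv2.imread("pics/side4.png")[80:240,240:360];b=cv2.imread("pics/top4.png")[110:230,200:340]
a=cv2.resize(a,None,fx=3.5,fy=3.5);b=cv2.resize(b,None,fx=2.7,fy=2.7)
o=np.zeros((560,800,3),np.uint8);o[:,:420]=a;o[:b.shape[0],420:420+378]=b;cv2.imwrite("pics/z4.png",np.clip(o*1.5,0,255))
E
```

```text
clock: 5.15
position: [601.6, 27.6, 284.7]
ee_rot: [-0.093, -0.701, 0.701, 0.094]
contact_force: [0.4, -1.0, -2.2]
gripper_width: 23.0
[601.6   27.6  284.72] 23.048772616979143
side [[298.6  175.  ]
 [298.33 156.1 ]]
top [[269.11 168.22]
 [267.64 161.78]]
wrist [[279.28 197.59]
 [278.52 216.44]][ WARN:0@0.073] global loadsave.cpp:1063 imwrite_ Unsupported depth image for selected encoder is fallbacked to CV_8U.
```

View pics/z4.png

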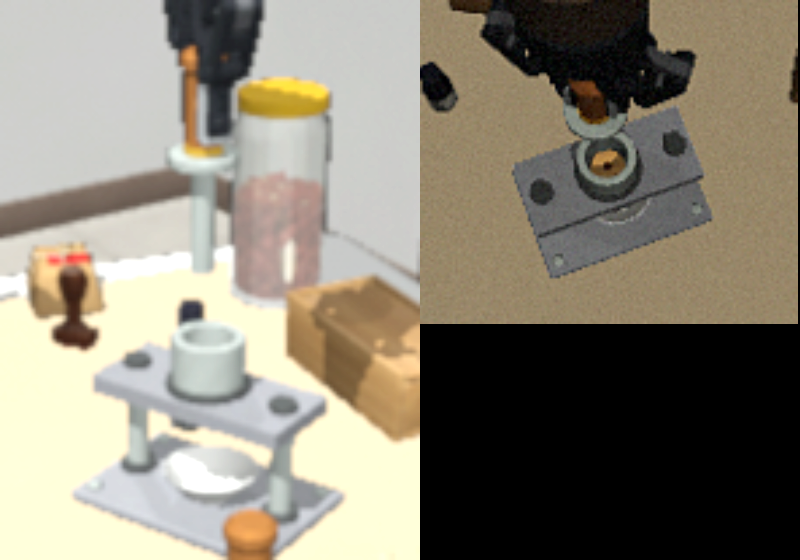

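View pics/wrist4.png

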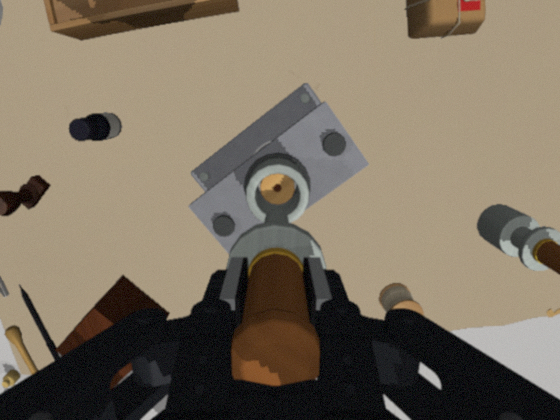

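The rod hangs upright; its tip is at about (297.7,156.5) in the side picture, where it was predicted. In the wrist view the rim is centred near (277.5,196). I'll check the offset.

Run:
```python
from h import *
np.set_printoptions(precision=2,suppress=True)
p=np.load("w4.npy",allow_pickle=True).item()
k=onz("w",(277.5,196),130,p); print(k)
w=cv2.imread("pics/wrist4.png")[150:260,210:350]
cv2.imwrite("pics/zw4.png",cv2.resize(w,None,fx=5,fy=5,interpolation=cv2.INTER_CUBIC))
X=arm.read_state()["position"]
for z in (177,130): print(proj("w",[[X[0],X[1],z]],p), proj("w",[[602+17.5*np.cos(a),26.5+17.5*np.sin(a),130] for a in (0,1.57,3.14,4.71)],p))
print(shift([602.3,27,260]))
```

```text
[603.59  27.5  130.  ]
[[278.06 216.33]] [[273.36 176.11]
 [257.54 203.26]
 [284.97 218.41]
 [301.22 191.92]]
[[277.64 198.34]] [[273.36 176.11]
 [257.54 203.26]
 [284.97 218.41]
 [301.22 191.92]]
[-0.08  2.54  0.07]
```

View pics/zw4.png

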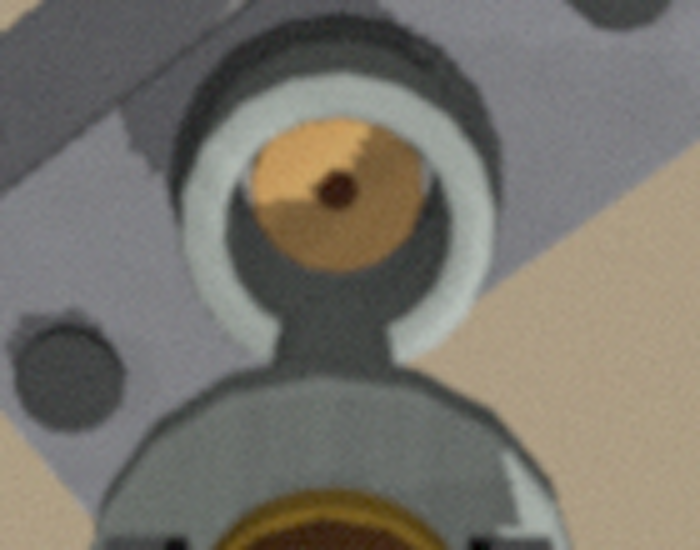

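```bash
python3 -m inch '[[0,-0.15,1,0,0,0,0],[0,-0.15,2,0,0,0,0],[0,-0.15,3,0,0,0,0],[0,-0.15,3.8,0,0,0,0],[0,-0.15,3.8,0,0,0,0]]'
python3 - <<'E'
from h import *
im=arm.get_image("side"); 
a=arm.get_image("wrist")
s=arm.read_state()
o=np.zeros((420,800,3),np.uint8)
o[:,:360]=cv2.resize(im[100:240,240:360],None,fx=3,fy=3)
o[:,361:361+420]=cv2.resize(a[130:270,210:350],None,fx=3,fy=3)
cv2.imwrite("pics/z5.png",o[:,:,::-1]); print(proj("side",[[s["position"][0],s["position"][1],s["position"][2]-108]]))
E
```

```text
clock: 5.72
position: [602.1, 26.2, 244.1]
ee_rot: [-0.092, -0.7, 0.701, 0.096]
contact_force: [-0.2, 0.5, -3.0]
gripper_width: 23.3
[[299.22181452 171.52834899]]
```

View pics/z5.png

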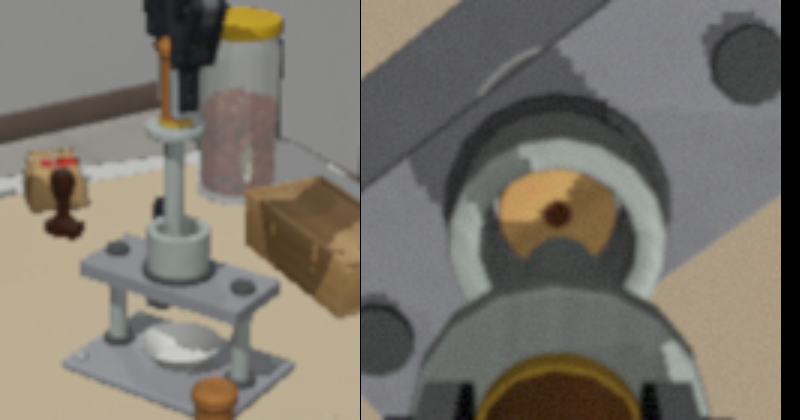

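The wrist view has the tip just above the bore but about 4–5 mm short in +x. The side view agrees: shank axis at 173.5 against the sleeve's 179.5 in the zoom. I'll correct that, then enter down to about 115.

```bash
python3 -m inch '[[0,-0.4,0,-0.1,0,0,0],[0,-0.4,0,-0.1,0,0,0],[0,-0.4,0.8,-0.1,0,0,0],[0,-0.4,1.6,-0.1,0,0,0],[0,-0.4,2.1,-0.1,0,0,0],[0,-0.4,2.1,-0.1,0,0,0]]'
python3 - <<'E'
from h import *
im=arm.get_image("side"); 
a=arm.get_image("wrist")
s=arm.read_state(); print(s["position"],s["contact_force"])
o=np.zeros((420,800,3),np.uint8)
o[:,:360]=cv2.resize(im[100:240,240:360],None,fx=3,fy=3)
o[:,361:361+420]=cv2.resize(a[130:270,210:350],None,fx=3,fy=3)
cv2.imwrite("pics/z6.png",o[:,:,::-1])
E
```

```text
clock: 6.32
position: [606.6, 26.1, 224.1]
ee_rot: [-0.092, -0.7, 0.701, 0.095]
contact_force: [-1.4, -0.7, -2.1]
gripper_width: 23.2
[607.55188624  26.14576435 225.81971374] [-0.06535688 -0.2318491  -2.04492669]
```

View pics/z6.png

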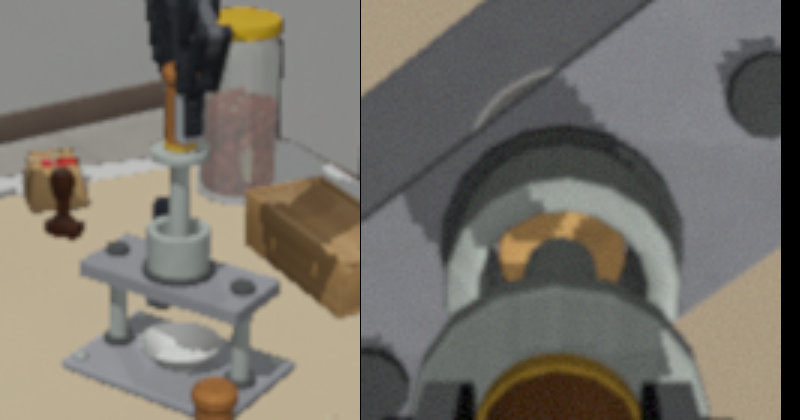

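The shank is now centred in the sleeve (180 against 179.5), tip inside at about 117 mm, no contact force. Push down.

```bash
python3 -m inch '[[0,0,0.7,0,0,0,0],[0,0,1.4,0,0,0,0],[0,0,2.1,0,0,0,0],[0,0,2.8,0,0,0,0],[0,0,3.5,0,0,0,0],[0,0,4.2,0,0,0,0],[0,0,4.9,0,0,0,0],[0,0,5.4,0,0,0,0],[0,0,5.8,0,0,0,0],[0,0,5.8,0,0,0,0],[0,0,5.8,0,0,0,0]]'
python3 - <<'E'
from h import *
im=arm.get_image("side"); 
a=arm.get_image("wrist")
s=arm.read_state(); print(s["position"],s["contact_force"])
o=np.zeros((420,800,3),np.uint8)
o[:,:360]=cv2.resize(im[100:240,240:360],None,fx=3,fy=3)
o[:,361:361+420]=cv2.resize(a[130:270,210:350],None,fx=3,fy=3)
cv2.imwrite("pics/z7.png",o[:,:,::-1])
E
```

```text
clock: 7.33
position: [607.6, 26.2, 167.8]
ee_rot: [-0.093, -0.701, 0.701, 0.094]
contact_force: [0.1, 0.7, -0.9]
gripper_width: 21.9
[607.94911198  26.32185516 168.57896602] [-0.15931971 -0.3887762  -1.24560065]
```

View pics/z7.png

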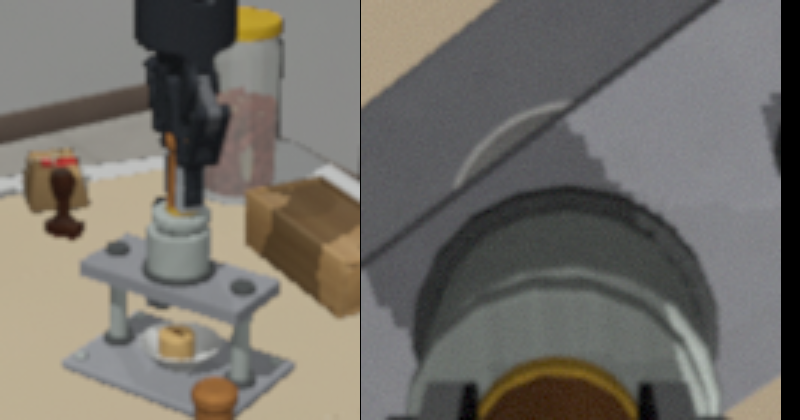

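The plug lies in the dish (zoom ~177,343) and the collar is a few mm above the rim. I'll lower until it touches.

```bash
python3 -m inch '[[0,0,0.2,0,0,0,0],[0,0,0.3,0,0,0,0],[0,0,0.3,0,0,0,0]]'
```

```text
clock: 7.68
position: [607.6, 26.3, 165.2]
ee_rot: [0.094, 0.701, -0.701, -0.094]
contact_force: [-0.4, 1.0, -1.9]
gripper_width: 21.7
```

```bash
python3 -m inch '[[0,0,0.1,0,0,0,0],[0,0,0.2,0,0,0,0],[0,0,0.2,0,0,0,0]]'
python3 - <<'E'
from h import *
im=arm.get_image("side"); 
o=cv2.resize(im[120:240,250:350],None,fx=5,fy=5,interpolation=cv2.INTER_CUBIC)
cv2.imwrite("pics/z8.png",o[:,:,::-1])
E
```

```text
clock: 7.93
position: [607.8, 26.3, 163.3]
ee_rot: [-0.094, -0.701, 0.701, 0.094]
contact_force: [0.5, -0.4, -2.5]
gripper_width: 22.2
```

View pics/z8.png

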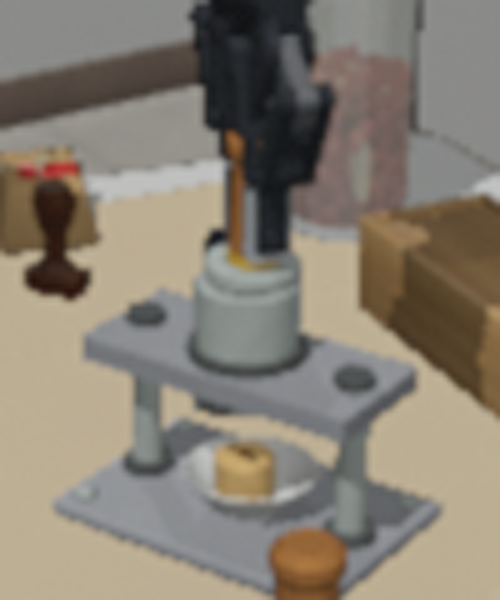

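```bash
python3 -m inch '[[0,0,0.15,0,0,0,0],[0,0,0.3,0,0,0,0],[0,0,0.3,0,0,0,0]]'; python3 -m inch '[[0,0,0.1,0,0,0,0],[0,0,0.2,0,0,0,0],[0,0,0.2,0,0,0,0]]'
```

```text
clock: 8.23
position: [607.8, 26.3, 163.0]
ee_rot: [-0.094, -0.701, 0.701, 0.093]
contact_force: [-4.0, 1.5, 9.3]
gripper_width: 22.2
clock: 8.48
position: [607.8, 26.2, 163.0]
ee_rot: [-0.094, -0.701, 0.701, 0.092]
contact_force: [-8.7, 1.4, 16.6]
gripper_width: 22.2
```

Contact shows up as 9 N, then 17 N, with the height stuck at 163, so the collar is on the rim. I'll unload, open, check and then withdraw.

```bash
python3 -m inch '[[0,0,-0.2,0,0,0,0],[0,0,-0.4,0,0,0,0],[0,0,-0.4,0,0,0,0],[0.7,0,-0.4,0,0,0,0],[0.7,0,-0.4,0,0,0,0],[0.7,0,-0.4,0,0,0,0],[1,0,-0.4,0,0,0,0],[1,0,-0.4,0,0,0,0],[1,0,-0.4,0,0,0,0],[1,0,-0.4,0,0,0,0]]'
python3 - <<'E'
from h import *
im=arm.get_image("side"); a=arm.get_image("wrist")
o=np.zeros((420,800,3),np.uint8)
o[:,:300]=cv2.resize(im[100:240,250:350],None,fx=3,fy=3)
o[:375,300:]=cv2.resize(a,(500,375))
cv2.imwrite("pics/z9.png",o[:,:,::-1])
E
```

```text
clock: 9.32
position: [607.7, 26.2, 162.2]
ee_rot: [-0.094, -0.701, 0.701, 0.094]
contact_force: [-0.0, 0.4, 0.3]
gripper_width: 85.0
```

View pics/z9.png

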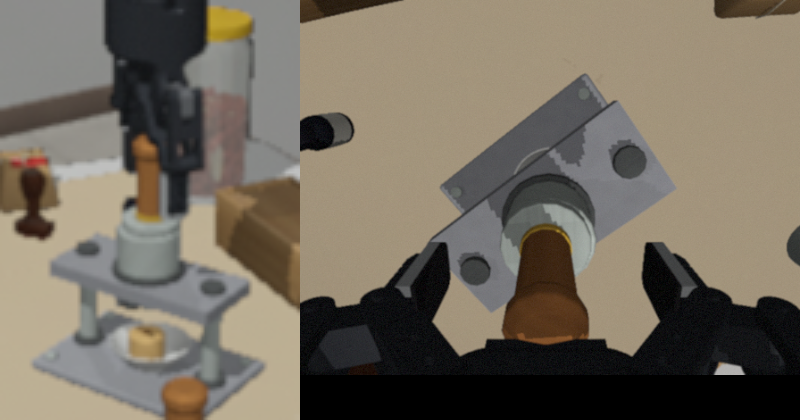

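The jaws are open on both sides and the rod stands on its own with its collar on the rim. Withdrawing upward.

```bash
python3 -m inch '[[1,0,-1.5,0,0,0,0],[1,0,-4,0,0,0,0],[1,0,-7.5,0,0,0,0],[1,0,-11,0,0,0,0],[1,0,-14,0,0,0,0],[1,0,-16,0,0,0,0],[1,0,-16,0,0,0,0],[1,0,-16,0,0,0,0],[1,0,-16,0,0,0,0]]'
python3 - <<'E'
from h import *
np.set_printoptions(precision=1,suppress=True)
im=arm.get_image("side"); p=arm.camera_params("wrist"); a=arm.get_image("wrist"); 
o=np.zeros((420,800,3),np.uint8)
o[:,:300]=cv2.resize(im[100:240,250:350],None,fx=3,fy=3)
o[:375,300:]=cv2.resize(a,(500,375))
cv2.imwrite("pics/z10.png",o[:,:,::-1])
X=[(603.5,27.3,138),(603.5,27.3,202)]
print(proj("w",X,p),"side",proj("side",X))
t=arm.get_image("top")
cv2.imwrite("pics/z10t.png",cv2.resize(t[110:230,200:340],None,fx=4,fy=4)[:,:,::-1])
E
```

```text
clock: 10.17
position: [607.2, 26.3, 321.3]
ee_rot: [-0.093, -0.701, 0.701, 0.094]
contact_force: [0.4, 0.4, -0.4]
gripper_width: 85.2
[[277.1 194. ]
 [277.6 216.7]] side [[299.  171.6]
 [299.2 145.6]]
```

View pics/z10.png

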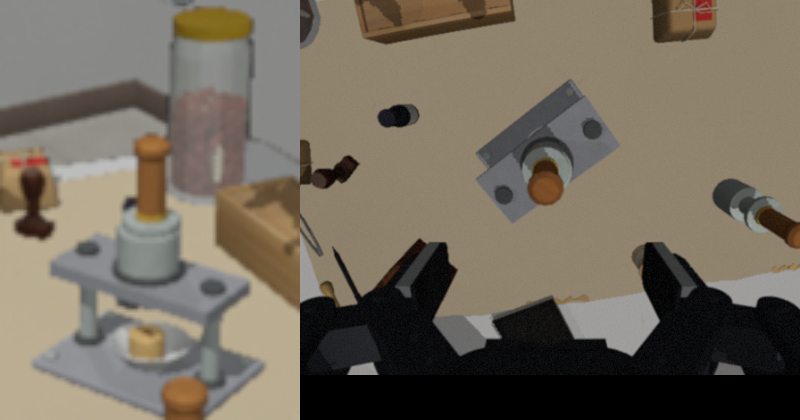

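View pics/z10t.png

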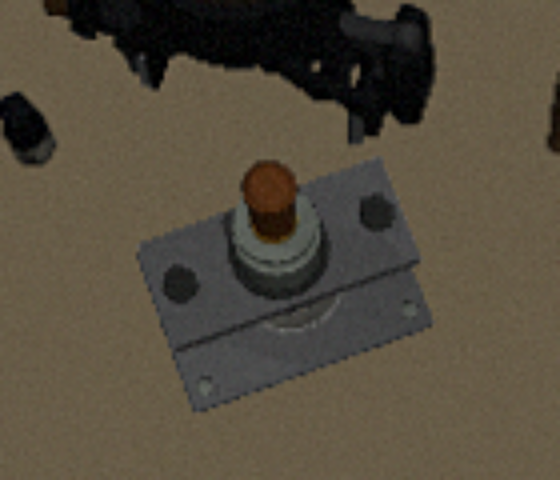

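The rod stands upright in the sleeve with its collar on the rim. The plug is in the dish, and the arm is about 100 mm clear.

```bash
python3 -c "
from bench import arm
print(arm.job_done())"
```

```text
the job is handed in; nothing more can be done
None
```

The job is done and handed in, with the clock at about 10.3 s of the 40 s allowed. I took the slim ejector rod out of its block and pushed it down through the sleeve. That drove the plug into the dish, and I let go with the collar on the rim. The system gave no verdict.

- **Final checks:** the last side, top and wrist pictures show the rod standing upright and centred in the sleeve, and the plug in the dish under the bore. The gripper is open and clear above, with contact force near zero.
- **Collar contact:** the force rose to 9 N and then 17 N at an unchanging height, so I took that as the collar resting on the rim.
- **What disagreed:**
    - The first side-camera positions differed from the top camera by 3–12 mm, so I used the top and wrist views.
    - The rod came in about 4–5 mm short in x, which I corrected before it entered the bore.
    - The rod slipped up a few mm in the jaws while pushing, so I lowered further until the collar touched.

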